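# Run a plank out to the scriber and hold it there

## Robot

A 7-joint arm with a two-finger parallel gripper is mounted at the origin on the work surface; the furniture and walls round the work are solid. World frame = base frame: x ahead of the robot, y to its left, z up, the work surface at z = 0. Lengths are in m, angles in rad, forces in N, time in s.
With the tool pointing down it reaches from about 0.425 to 0.875 m from the base axis. Payload 8.4 kg.
Tool frame: the origin (TCP) lies on the centre line of the jaws, within the pads' length; the fingertips stand 8 mm ahead of it and the grasp point (between the pads) lies 11 mm behind it; y points along the fingers, z is the direction in which the jaws open and shut, and the axes are right-handed (so a half turn about y gives the same grasp; the last joint's range is limited). The gripper opens to 87 mm and grips with 3 to 60 N. Pads are 19 mm wide; open, the fingers measure 117 mm over their backs; the gripper's body (75 mm by 190 mm) begins 51 mm behind the grasp point.
Start: joints at [1.038, 0.333, 0.04, 1.465, -0.013, 1.343, -0.059], TCP at [0.273, -0.59, 0.231] pointing down, gripper open.
Joint ranges: [-2.58, 2.58], [-0.38, 2.09], [-1.3, 1.39], [0.25, 2.4], [-1.5, 4.64], [0.08, 2.09], [-2.65, 2.65]. Speed limits (rad/s): [2.22, 2.22, 2.79, 2.79, 3.14, 3.14, 3.14].

## Interface

Orientations are given as a unit quaternion [x, y, z, w].
In Python, from plant import sensors, cams, ticket gives the robot as it stands.
- The arm moves only by the tool move_arm, never from a script. Its argument "moves" is a list that holds one entry, the list of rows, each a list of 7 numbers: the shift along the tool's x, y, z scaled (see below), then the turn, a rotation vector about the tool's x, y, z scaled (see below), then the opening, from 0 (shut) to 1 (fully open). In form: [[[x, y, z, rx, ry, rz, gripper], ...]]. A call has 1 to 10 rows; each row is the pose to reach, as a shift and turn from the pose measured when the call began, along the tool's axes at that moment, turning the shorter way round; what a row does not reach only later rows make up. The controller multiplies each number of a shift by 0.4 m and each number of a turn by 360 degrees. A row lasts 1/8 s, in which the tool goes at most 62.5 mm and 10.7 degrees, less where a joint would pass 70% of its speed; a pose out of reach is approached as far as the arm can. A call with a number of a shift or a turn outside -1 to 1 is refused whole. A call with a gripper value outside its range is refused whole. The fingers move at their own pace and stop on an object; "squeeze" is the grip in N (left out, the last holds). Time passes only in rows, so rows that repeat a pose let the fingers close. It gives the time, the measured TCP pose, the force and the opening at its end, in the units of the state.
- sensors.state(): the state, without advancing time (a new reading comes with each control period).
- cams.grab_frame(name): name is "side" or "top" or "wrist"; returns the picture (480x640x3 uint8, blue, green, red); there is no depth.
- cams.get_calibration(name): a dict with "intrinsics" (3x3 intrinsics, pixels), "R" (3x3) and "t" (3): a world point X has camera coordinates R X + t. Camera axes: x right, y down, z forward; pixel columns grow to the right and rows downward; lengths in m; the calibration is good to about 2 mm. A picture is of the moment at which its call begins: read the wrist's pose just before it. get_calibration takes no time and is no camera call; for the wrist camera it gives the pose at the moment of the call.
- ticket.close_job(): hands the job in, once; it reports no verdict.
The state is a dict: "time_s": time; "joint_positions": joint angles; "joint_vel": joint speeds; "effort": joint torques, N m; "position": TCP position; "orientation": TCP orientation; "wrist_force": force on the tool from outside, world axes, zero at the start; "torque": the same for the moment, N m; "gripper_width": finger opening in m.
Only numpy, scipy, OpenCV 4.12 (cv2) and the standard library are available. Lean on these libraries where they do the work, as an engineer would, in place of code of your own. Each camera call takes 0.05 s, during which the arm holds its last target. There are 200 camera calls.

## Task

The wooden plank lying on the narrow grey rest has to be marked for trimming: slide it outward along the rest, without lifting it off, until its outer end is level with the point of the scriber on the surface gauge. By then more than half of it hangs over, so keep hold of its tail, straight along the rest and level, and finish still holding it down on the rest. Do not let it tip or touch the gauge, and leave the other things on the bench where they are.

Things in the scene. Friction and masses are not known exactly. Their poses are not given: they have to be found in the camera images.
- plank: plain wooden plank, 320 long x 50 wide x 18 mm thick, about 0.3 kg (0.2 to 0.45), loose, lying flat on the rest. Origin at the centre of its underside; x lengthwise to the outer end (nearer the gauge), z up; the tail is the -x end. At the start it lies within 3 mm and 0.04 rad of the rest's centre line and hangs over both ends of the rail, balanced safely
- plank_end (a point): middle of the plank's outer end face (plank frame x = +160 mm, half the thickness up); axes as the plank's
- rest: grey steel rest fixed to the bench, 80 mm high: top rail 140 long (x) x 30 wide (y) x 12 mm, narrower than the plank so fingers can straddle the plank above it, on a 16 mm web and a foot 140 x 110 x 10. Origin: centre of the foot's underside, on the bench; x along the rail, outward (to the robot's right), rail ends at x = +-70 mm; y away from the robot; the plank slides at z = 80 mm
- gauge: surface gauge fixed to the bench beyond the overhang: round dark foot 56 wide x 20 mm high, column 10 mm thick to 135 mm high, level scriber pointing at the plank's path. Origin at the centre of the foot's underside; axes parallel to the rest's
- gauge_point (a point): sharp tip of the scriber, 45 mm from the column axis along the gauge's -y, 89 mm above the bench (half the plank's thickness), about 15 mm beside the plank's path and 185 to 225 mm beyond the rail's outer edge; axes as the rest's. The plank's end shall come level with it along x
- spool: bystander: wooden thread spool, 38 mm wide, 50 high, standing on the bench beside the overhang; leave it alone; origin at the centre of its underside
- heel_block: bystander: flat black rubber heel blank, 64 x 60 x 14, on the bench under the overhang; leave it alone; origin at the centre of its underside
- tack_tin: bystander: shallow round tin of tacks, 61 wide, 22 high, beyond the rest; leave it alone; origin at the centre of its underside
- glue_tin: bystander: round tin, 74 wide, 72 high, beyond the rest; leave it alone; origin at the centre of its underside
- wedge: bystander: wooden wedge, 36 x 120 x 30, on the left near the robot; leave it alone; origin at the centre of its underside
Things that resemble listed ones, but are neither listed nor needed, are in the scene too. Of the things shaped like the rest, the grey one is meant.

How it is judged:
At the end, for the whole second after the job is handed in: The plank's end is within 6 mm of the scriber's point along the rest and 15 mm of its centre line; the plank is parallel to it (0.08 rad), level (0.05 rad), on the rail (height to 6 mm, over 0.5 N), clear of the gauge, still, and held by the fingers with over 1 N (x of plank_end in the frame of gauge_point between -0.006 and 0.006 m and y of plank_end in the frame of rest between -0.015 and 0.015 m and angle between the x axis of plank and the x axis of rest, either way round below 0.08 rad and angle between plank's own z axis and vertical below 0.05 rad and z of plank in the frame of rest between 0.074 and 0.086 m and contact force between plank and rest above 0.5 N and contact force between the fingers and plank above 1 N and contact force between plank and gauge below 0.2 N and linear speed of plank below 0.01 m/s); the arm keeps its last pose, push and grip.
It fails at once if the plank tips (angle between plank's own z axis and vertical above 0.2 rad).
It fails at once if the plank is lifted off the rest (z of plank in the frame of rest above 0.1 m).
It fails at once if the plank strikes the gauge (contact force between plank and gauge above 2 N).
It fails at once if a bystander is disturbed (distance of any of spool, heel_block, tack_tin, glue_tin, wedge from where it was at the start of the episode above 0.025 m).
It also fails if it takes over 32 s, if anything falls off the work surface, if the arm or the gripper's body presses on something with over 40 N, if the wrist force passes 120 N, or if a joint passes its speed limit or range.

## Working session

There is one attempt and no reset: what is moved stays moved. The work goes in short steps, Python scripts to look and compute and a tool call to move; the robot and the scene stay as the last step left them, time stands still between calls to the robot, and variables do not carry over. Pictures are saved under pics/ and viewed, on a budget of 10 in all, crops included, one or two more only if the job needs it, and the job is handed in when it is done.

Besides the shell and the picture viewer there is one more tool, called after "Request:" as name(argument=value, ...) on one line, values as JSON. move_arm: Moves the arm, as the interface text tells. Its arguments: {"type":"object","properties":{"moves":{"type":"array","items":{"type":"array","items":{"type":"array","items":{"type":"number","minimum":-1,"maximum":1}}}},"squeeze":{"type":"number"}},"required":["moves"]}

```bash
mkdir -p pics; ls
python3 - <<'E'
from plant import sensors,cams
import cv2
print({k:v for k,v in sensors.state().items()})
for n in("side","top"):
    c=cams.get_calibration(n);print(n,c)
    cv2.imwrite(f"pics/{n}0.png",cams.grab_frame(n))
E
```

```text
pics
{'time_s': 0.0, 'joint_positions': array([ 1.03783008,  0.33391317,  0.03987632,  1.46628002, -0.01338588,
        1.34324428, -0.05851967]), 'joint_vel': array([ 4.38785019e-04,  1.42176214e-03,  8.11029386e-04,  2.32559197e-04,
        3.03315295e-04,  3.12740101e-04, -6.79654767e-05]), 'effort': array([ 2.75555503e-04, -6.56365514e+01,  1.33488793e+00, -4.03794515e+01,
       -5.98966260e-02,  4.48407023e-02,  1.46211714e-04]), 'position': array([ 0.27297248, -0.58941706,  0.22965352]), 'orientation': array([-0.15230952,  0.69107811, -0.69000961,  0.15198551]), 'wrist_force': array([0.36507836, 0.54678791, 0.40722768]), 'torque': array([0.00999673, 0.03738183, 0.03634229]), 'gripper_width': 0.08673395825886687}
side {'intrinsics': array([[544.28155312,   0.        , 321.54479887],
       [  0.        , 544.28155312, 239.37620875],
       [  0.        ,   0.        ,   1.        ]]), 'R': array([[-0.9867595 , -0.16161571,  0.01364032],
       [-0.11447801,  0.63443655, -0.76445082],
       [ 0.11489334, -0.75589062, -0.64453773]]), 't': array([0.49295209, 0.13064237, 1.1915557 ])}
top {'intrinsics': array([[570.77714887,   0.        , 323.16607145],
       [  0.        , 570.77714887, 245.48662472],
       [  0.        ,   0.        ,   1.        ]]), 'R': array([[ 0.05986359, -0.9982045 , -0.00203189],
       [-0.97742297, -0.05820384, -0.20311734],
       [ 0.20263438,  0.01414535, -0.9791523 ]]), 't': array([-0.07432553,  0.52273523,  1.07326967])}
```

View pics/top0.png

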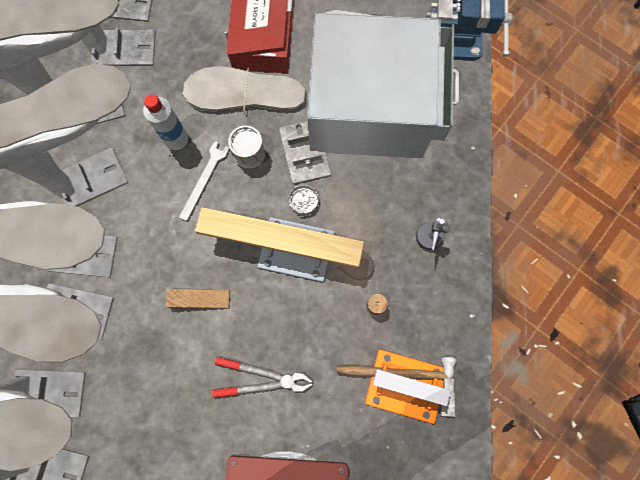

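View pics/side0.png

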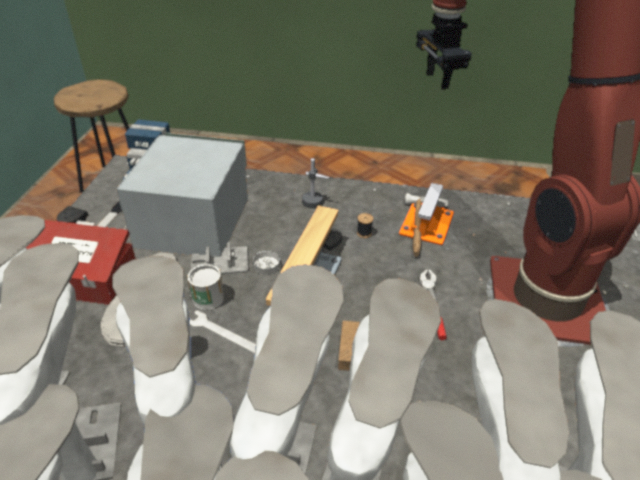

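The top view shows the plank from (198,222) to (362,250), lying on the grey rest (foot at about (295,250)). The gauge is at (432,237), the spool at (377,303), the tack tin at (304,200), the glue tin at (245,145) and the wedge at (197,298). Two things are shaped like the rest: the grey one at (295,250) and the orange one at (410,385), which carries a white bar. The grey one with the wooden plank is meant. I'll confirm it in a crop and measure.

```bash
cat > h.py <<'E'
import numpy as np,cv2
from plant import sensors,cams
def ray(c,uv):
    K,R,t=c["intrinsics"],np.array(c["R"]),np.array(c["t"])
    d=R.T@np.linalg.solve(K,[uv[0],uv[1],1]); return -R.T@t,d
def plane(c,uv,z):
    o,d=ray(c,uv); return o+d*(z-o[2])/d[2]
def proj(c,X):
    p=c["intrinsics"]@(c["R"]@np.array(X)+c["t"]); return p[:2]/p[2]
def tri(a,b):
    (o1,d1),(o2,d2)=a,b
    s=np.linalg.lstsq(np.c_[d1,-d2],o2-o1,rcond=None)[0]
    p,q=o1+s[0]*d1,o2+s[1]*d2; return (p+q)/2,np.linalg.norm(p-q)
E
python3 - <<'E'
from h import *
im=cv2.imread("pics/top0.png");c=cams.get_calibration("top")
hsv=cv2.cvtColor(im,cv2.COLOR_BGR2HSV)
m=cv2.inRange(hsv,(14,70,140),(30,255,255));m[:195]=0;m[280:]=0;m[:,:180]=0;m[:,380:]=0
cs=max(cv2.findContours(m,0,2)[0],key=cv2.contourArea)
r=cv2.minAreaRect(cs);b=cv2.boxPoints(r)
P=np.array([plane(c,p,.098) for p in b]);print(b.round(1).tolist());print(P.round(4))
print([np.linalg.norm(P[i]-P[i-1]).round(4) for i in range(4)],P.mean(0).round(4))
crop=cv2.resize(im[195:315,190:460],None,fx=2.96,fy=2.96,interpolation=cv2.INTER_CUBIC);cv2.imwrite("pics/crop1.png",crop)
s=cv2.imread("pics/side0.png");cv2.imwrite("pics/crop2.png",cv2.resize(s[145:305,240:400],None,fx=3.7,fy=3.7,interpolation=cv2.INTER_CUBIC))
E
```

```text
[[194.3000030517578, 231.1999969482422], [199.8000030517578, 205.6999969482422], [363.8999938964844, 240.89999389648438], [358.5, 266.3999938964844]]
[[ 0.5302  0.2031  0.098 ]
 [ 0.5809  0.1979  0.098 ]
 [ 0.5305 -0.1204  0.098 ]
 [ 0.4809 -0.1123  0.098 ]]
[np.float64(0.3193), np.float64(0.051), np.float64(0.3223), np.float64(0.0502)] [0.5306 0.0421 0.098 ]
```

View pics/crop1.png

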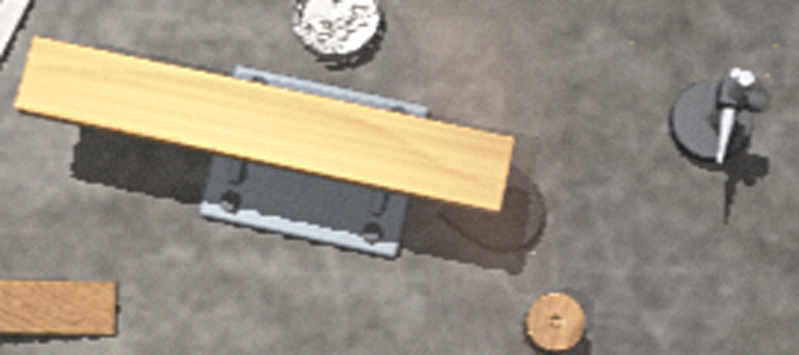

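View pics/crop2.png

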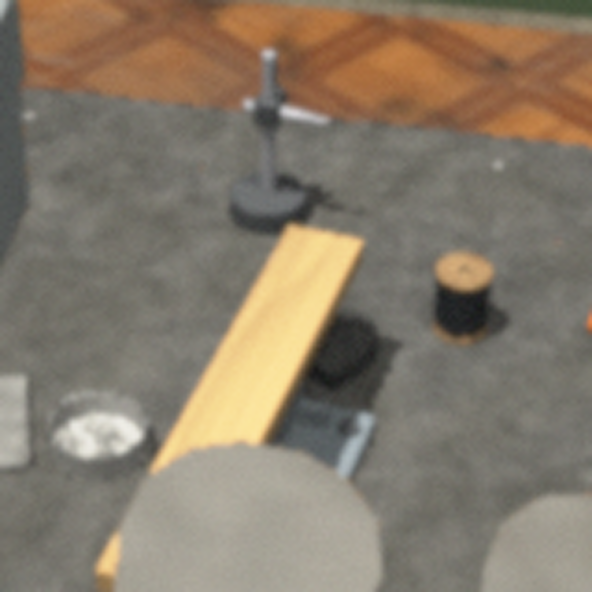

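The crop confirms it: the wooden plank lies on the grey rest. The heel block is under the overhang at crop (500,220), and the scriber tip is at top-crop (721,163) and side-crop (328,121). Foot corners in the top crop are (202,213), (395,256), (427,108) and (237,68).

Run:
```python
from h import *
from scipy.spatial.transform import Rotation as Ro
c=cams.get_calibration("top");s=cams.get_calibration("side")
f=lambda p:[190+(p[0]+.5)/2.96-.5,195+(p[1]+.5)/2.96-.5]
g=lambda p:[240+(p[0]+.5)/3.7-.5,145+(p[1]+.5)/3.7-.5]
print("tip plane",plane(c,f((721,163)),.089),plane(s,g((328,121)),.089),"tri",tri(ray(c,f((721,163))),ray(s,g((328,121)))))
F=np.array([plane(c,f(p),.01) for p in [(202,213),(395,256),(427,108),(237,68)]])
print("foot",F.round(4),[np.linalg.norm(F[i]-F[(i+1)%4]).round(4) for i in range(4)])
ctr=F.mean(0);ax=F[1]-F[0]+F[2]-F[3];ax/=np.linalg.norm(ax);print("rest",ctr,ax,"yaw",np.arctan2(ax[0],-ax[1]))
pa=np.array([-.0499,-.3168]);print("plank yaw",np.arctan2(*(pa*[1,-1])))
tip=plane(c,f((721,163)),.089);ya=np.array([-ax[1],ax[0],0]);
print("tip in rest",(tip-ctr)@ax,(tip-ctr)@ya,"plank c",(np.array([.5306,.0421,0])-ctr)@ax,(np.array([.5306,.0421,0])-ctr)@ya)
st=sensors.state();print("R tool",Ro.from_quat(st["orientation"]).as_matrix().round(3))
```

```text
tip plane [ 0.52312321 -0.25358897  0.089     ] [ 0.52483559 -0.25292774  0.089     ] tri (array([ 0.52413247, -0.25375558,  0.08826995]), np.float64(0.0016737721049631413))
foot [[ 0.4834  0.0877  0.01  ]
 [ 0.4616 -0.0467  0.01  ]
 [ 0.5667 -0.0627  0.01  ]
 [ 0.5875  0.0717  0.01  ]] [np.float64(0.1361), np.float64(0.1063), np.float64(0.1361), np.float64(0.1053)]
rest [0.52481861 0.01249951 0.01      ] [-0.15681603 -0.98762783  0.        ] yaw -0.15746596899343301
plank yaw -0.15622903905411456
tip in rest 0.2630622531574259 0.04005251065862222 plank c -0.03014087939065552 0.0010680294544034195
R tool [[-0.907 -0.001  0.42 ]
 [-0.42   0.001 -0.907]
 [ 0.    -1.    -0.001]]
```

Checks agree. The tip is 193 mm beyond the rail edge and 15 mm beside the path, the plank measures 320x50, and its yaw matches the rest. The plank end is at rest x ≈ 0.130 and has to reach 0.263, so the travel is about 133 mm. I'll swing over, still high.

Request:
move_arm(moves=[[[-0.78, 0, -0.795, 0, -0.156, 0, 1], [-0.78, 0, -0.795, 0, -0.156, 0, 1], [-0.78, 0, -0.795, 0, -0.156, 0, 1], [-0.78, 0, -0.795, 0, -0.156, 0, 1], [-0.78, 0, -0.795, 0, -0.156, 0, 1], [-0.78, 0, -0.795, 0, -0.156, 0, 1], [-0.78, 0, -0.795, 0, -0.156, 0, 1], [-0.78, 0, -0.795, 0, -0.156, 0, 1], [-0.78, 0, -0.795, 0, -0.156, 0, 1], [-0.78, 0, -0.795, 0, -0.156, 0, 1]]], squeeze=15)

```text
time_s: 1.35
position: [0.4219, -0.1713, 0.23]
orientation: [-0.459, 0.539, -0.538, 0.459]
wrist_force: [0.7, -1.7, -0.3]
gripper_width: 0.0869
```

```bash
cat >> h.py <<'E'
from scipy.spatial.transform import Rotation as Ro
def row(X,yaw=-.1575):
    "scaled row to reach TCP X, tool down, jaw axis at world yaw"
    st=sensors.state();R=Ro.from_quat(st["orientation"])
    z=np.array([np.cos(yaw),np.sin(yaw),0]);y=np.array([0,0,-1.]);T=Ro.from_matrix(np.c_[np.cross(y,z),y,z])
    return (R.inv().apply(np.array(X)-st["position"])/.4).round(4),((R.inv()*T).as_rotvec()/2/np.pi).round(4)
E
python3 - <<'E'
from h import *
st=sensors.state();print(st["time_s"],st["position"],st["joint_positions"],st["wrist_force"])
print(row([.5534,.1853,.231]))
E
```

```text
1.35 [ 0.42185256 -0.17129017  0.22996622] [ 0.68932479 -0.04577617 -0.3845677   1.89572599 -0.01877572  1.28987038
  0.15115681] [ 0.68461936 -1.65948092 -0.29521124]
(array([-0.9323, -0.0018,  0.1834]), array([ 0.0002, -0.0003, -0.0002]))
```

Request:
move_arm(moves=[[[-0.932, 0, 0.183, 0, 0, 0, 1], [-0.932, 0, 0.183, 0, 0, 0, 1], [-0.932, 0, 0.183, 0, 0, 0, 1], [-0.932, 0, 0.183, 0, 0, 0, 1], [-0.932, 0, 0.183, 0, 0, 0, 1], [-0.932, 0, 0.183, 0, 0, 0, 1], [-0.932, 0, 0.183, 0, 0, 0, 1], [-0.932, 0, 0.183, 0, 0, 0, 1], [-0.932, 0, 0.183, 0, 0, 0, 1]]])

```text
time_s: 2.48
position: [0.5536, 0.1827, 0.2301]
orientation: [-0.458, 0.539, -0.539, 0.457]
wrist_force: [-0.1, -0.0, -0.9]
gripper_width: 0.0869
```

Run:
```python
from h import *
st=sensors.state();print(st["time_s"],st["position"],st["joint_positions"],st["wrist_force"])
c=cams.get_calibration("wrist");im=cams.grab_frame("wrist");cv2.imwrite("pics/w1.png",im)
u=np.array([-.157,-.988,0]);n=np.array([.988,-.157,0]);C=np.array([.5306,.0421,.098])
for a,b in((-.16,-.025),(-.16,.025),(.16,.025),(.16,-.025),(-.145,0)): print(a,b,proj(c,C+a*u+b*n).round(0))
np.save("w1.npy",c,allow_pickle=True)
print(row([.5534,.1853,.081]))
```

```text
2.475 [0.55359656 0.18273937 0.23007252] [ 0.21524421  0.27693681 -0.73065904  1.60265371  0.18801171  1.33554621
 -0.70309895] [-0.05566855 -0.02000435 -0.94368953]
-0.16 -0.025 [288. 209.]
-0.16 0.025 [357. 209.]
0.16 0.025 [352. 553.]
0.16 -0.025 [297. 553.]
-0.145 0 [323. 229.]
(array([-0.0057,  0.3732, -0.001 ]), array([ 0.0002, -0.0008, -0.    ]))
```

View pics/w1.png

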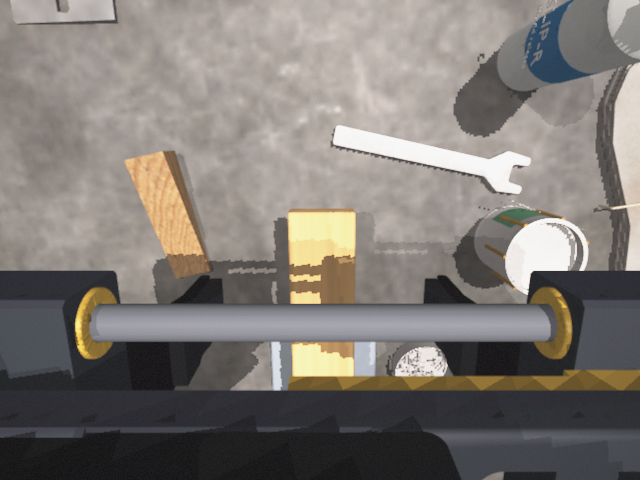

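The wrist view shows the plank tail at (288–356, 209), where it was predicted (288–357, 209). The fingers straddle it, and the wrench, tins and wedge are clear. Descending to the tail and closing.

Request:
move_arm(moves=[[[-0.006, 0.13, -0.001, 0, 0, 0, 1], [-0.006, 0.26, -0.001, 0, 0, 0, 1], [-0.006, 0.35, -0.001, 0, 0, 0, 1], [-0.006, 0.377, -0.001, 0, 0, 0, 1], [-0.006, 0.377, -0.001, 0, 0, 0, 1], [-0.006, 0.377, -0.001, 0, 0, 0, 1], [-0.006, 0.377, -0.001, 0, 0, 0, 0.5], [-0.006, 0.377, -0.001, 0, 0, 0, 0.5], [-0.006, 0.377, -0.001, 0, 0, 0, 0.5], [-0.006, 0.377, -0.001, 0, 0, 0, 0.5]]], squeeze=15)

```text
time_s: 3.78
position: [0.5534, 0.1854, 0.0795]
orientation: [-0.458, 0.539, -0.539, 0.458]
wrist_force: [-0.3, -0.4, 0.5]
gripper_width: 0.0547
```

Run:
```python
from h import *
st=sensors.state();print(st["time_s"],st["position"],st["wrist_force"],st["torque"],st["gripper_width"]);print(row(st["position"]))
```

```text
3.775 [0.55344551 0.18539899 0.07954176] [-0.28758036 -0.36313121  0.53416829] [-0.04614142 -0.08672489 -0.07913666] 0.05473091466789
(array([0., 0., 0.]), array([ 0.0001, -0.0008, -0.    ]))
```

Request:
move_arm(moves=[[[0, 0, 0, 0, 0, 0, 0.3], [0, 0, 0, 0, 0, 0, 0.3], [0, 0, 0, 0, 0, 0, 0.3], [0, 0, 0, 0, 0, 0, 0.3], [0, 0, 0, 0, 0, 0, 0.3]]], squeeze=20)

```text
time_s: 4.4
position: [0.5534, 0.1854, 0.0795]
orientation: [-0.458, 0.539, -0.539, 0.458]
wrist_force: [-0.5, 0.1, -1.0]
gripper_width: 0.0497
```

Run:
```python
from h import *
st=sensors.state();print(st["time_s"],st["position"],st["wrist_force"],st["torque"],st["gripper_width"])
X=st["position"]+np.array([-.1568,-.9876,0])*.07;print(row(X),row(X+[0,0,-.002]))
```

```text
4.4 [0.55336872 0.18542049 0.07948937] [-0.54287709  0.06300937 -0.98724362] [-0.00312321 -0.07643258  0.03657138] 0.04966149704515279
(array([ 0.175 , -0.    ,  0.0008]), array([ 0.0002, -0.0007, -0.    ])) (array([0.175 , 0.005 , 0.0008]), array([ 0.0002, -0.0007, -0.    ]))
```

Gripped: opening 49.7 mm. Now sliding the first half with a slight downward bias.

Request:
move_arm(moves=[[[0.01, 0.001, 0, 0, 0, 0, 0.3], [0.03, 0.002, 0, 0, 0, 0, 0.3], [0.055, 0.0025, 0, 0, 0, 0, 0.3], [0.085, 0.0025, 0, 0, 0, 0, 0.3], [0.115, 0.0025, 0, 0, 0, 0, 0.3], [0.145, 0.0025, 0, 0, 0, 0, 0.3], [0.165, 0.0025, 0, 0, 0, 0, 0.3], [0.175, 0.0025, 0, 0, 0, 0, 0.3], [0.175, 0.0025, 0, 0, 0, 0, 0.3]]])

```text
time_s: 5.52
position: [0.5427, 0.1155, 0.0794]
orientation: [0.457, -0.539, 0.539, -0.458]
wrist_force: [1.3, 2.8, 8.6]
gripper_width: 0.0503
```

Run:
```python
from h import *
st=sensors.state();print(st["time_s"],st["position"],st["wrist_force"],st["torque"],st["gripper_width"])
im=cams.grab_frame("top");cv2.imwrite("pics/t2.png",im);c=cams.get_calibration("top")
hsv=cv2.cvtColor(im,cv2.COLOR_BGR2HSV)
m=cv2.inRange(hsv,(14,70,140),(30,255,255));m[:195]=0;m[290:]=0;m[:,:180]=0;m[:,440:]=0
n,l,s,ce=cv2.connectedComponentsWithStats(m);print([x for x in s[1:].tolist() if x[4]>100])
X=st["position"]+np.array([-.1568,-.9876,0])*.05;print(row(X))
cs=max(cv2.findContours(m,0,2)[0],key=cv2.contourArea);b=cv2.boxPoints(cv2.minAreaRect(cs));b=b[np.argsort(b[:,0])][2:]
print(b,[plane(c,p,.098).round(4) for p in b])
```

```text
5.525 [0.54267922 0.11552531 0.07935951] [1.32829614 2.82692113 8.63146015] [ 0.5557987  -0.06836753 -0.07190579] 0.050276707879250405
[[271, 222, 130, 53, 3018]]
(array([ 0.1249, -0.    ,  0.0007]), array([-0.0001, -0.0009, -0.    ]))
[[395.14026 274.9763 ]
 [400.75085 249.02724]] [array([ 0.4687, -0.1817,  0.098 ]), array([ 0.5189, -0.1906,  0.098 ])]
```

The end moved 71 mm for 70 commanded, so there is no slip, and the push is about 8 N down. Now another 50 mm.

Request:
move_arm(moves=[[[0.01, 0.002, 0, 0, 0, 0, 0.3], [0.03, 0.002, 0, 0, 0, 0, 0.3], [0.055, 0.002, 0, 0, 0, 0, 0.3], [0.085, 0.002, 0, 0, 0, 0, 0.3], [0.11, 0.002, 0, 0, 0, 0, 0.3], [0.125, 0.002, 0, 0, 0, 0, 0.3], [0.125, 0.002, 0, 0, 0, 0, 0.3], [0.125, 0.002, 0, 0, 0, 0, 0.3]]])

```text
time_s: 6.58
position: [0.5351, 0.0652, 0.0794]
orientation: [0.457, -0.539, 0.54, -0.458]
wrist_force: [-0.9, 1.4, 9.4]
gripper_width: 0.0499
```

```bash
cat > m.py <<'E'
from h import *
import sys
st=sensors.state();print(st["time_s"],st["position"],st["wrist_force"],st["torque"],st["gripper_width"])
im=cams.grab_frame("top");c=cams.get_calibration("top")
hsv=cv2.cvtColor(im,cv2.COLOR_BGR2HSV)
m=cv2.inRange(hsv,(14,70,140),(30,255,255));m[:195]=0;m[295:]=0;m[:,:320]=0;m[:,460:]=0
cs=max(cv2.findContours(m,0,2)[0],key=cv2.contourArea);b=cv2.boxPoints(cv2.minAreaRect(cs));b=b[np.argsort(b[:,0])]
P=np.array([plane(c,p,.098) for p in b]);e=P[2:].mean(0);u=np.array([-.1568,-.9876,0]);n=np.array([.9876,-.1568,0])
a=P[2:].mean(0)-P[:2].mean(0);print("end",e,"width",np.linalg.norm(P[2]-P[3]),"yaw",np.arctan2(a[0],-a[1]))
tip=np.array([.5238,-.2536,.089]);ctr=np.array([.5248,.0125,0]);print("to go",(tip-e)@u,"lateral",(e-ctr)@n)
cv2.imwrite("pics/%s.png"%sys.argv[1],cv2.resize(im[205:305,340:460],None,fx=6,fy=6,interpolation=cv2.INTER_CUBIC))
s=cams.grab_frame("side");cv2.imwrite("pics/%ss.png"%sys.argv[1],cv2.resize(s[145:265,260:400],None,fx=5,fy=5,interpolation=cv2.INTER_CUBIC))
E
python3 m.py t3
```

```text
6.575 [0.53506749 0.06524139 0.07944205] [-0.85851193  1.35008383  9.44063721] [ 0.45422602  0.09353865 -0.11896704] 0.049875078556679005
end [ 0.48556976 -0.23631961  0.098     ] width 0.05109707182157086 yaw -0.16779744844641292
to go 0.011071611335020102 lateral 0.00027112886786107503
```

View pics/t3.png

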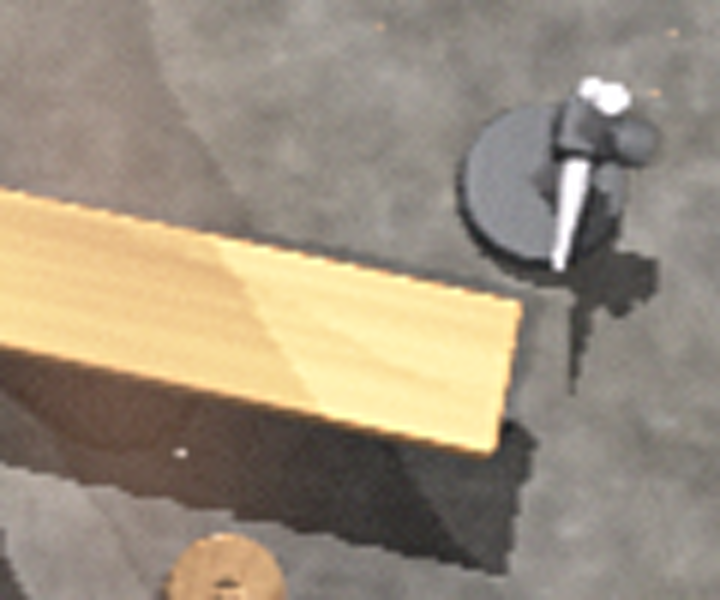

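View pics/t3s.png

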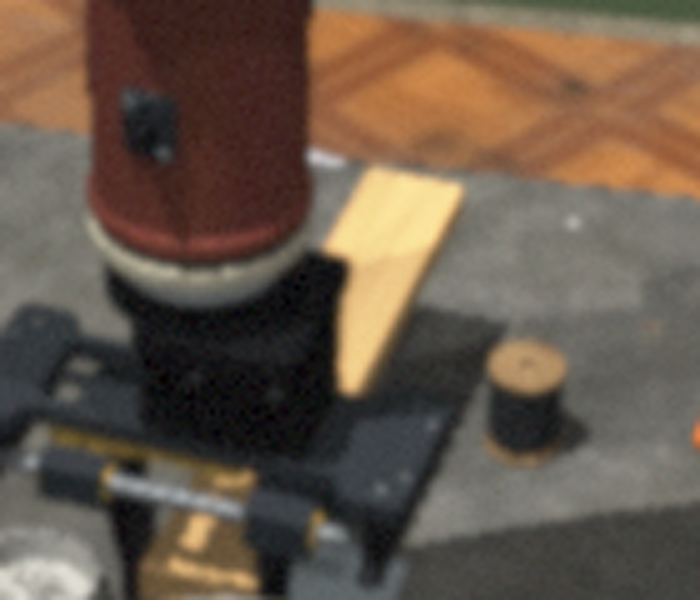

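The top crop shows the plank's end edge from (521,303) to (495,452), parallel to the scriber, and the scriber tip at (560,268). That gap of about 33 crop px plus parallax gives 11 mm, matching the script. The side view shows the plank level and the spool untouched. I'll advance 11 mm.

Request:
move_arm(moves=[[[0.008, 0.002, 0, 0, 0, 0, 0.3], [0.018, 0.002, 0, 0, 0, 0, 0.3], [0.0275, 0.002, 0, 0, 0, 0, 0.3], [0.0275, 0.002, 0, 0, 0, 0, 0.3], [0.0275, 0.002, 0, 0, 0, 0, 0.3], [0.0275, 0.002, 0, 0, 0, 0, 0.3]]])

```text
time_s: 7.42
position: [0.5337, 0.054, 0.0794]
orientation: [0.456, -0.539, 0.54, -0.458]
wrist_force: [-0.0, 3.1, 8.4]
gripper_width: 0.0498
```

```bash
python3 m.py t4
```

```text
7.425 [0.53367259 0.05402889 0.07943829] [-0.03033933  3.08733493  8.35837667] [ 0.84652628  0.01439288 -0.07628692] 0.0498425968056479
end [ 0.48434559 -0.24752434  0.098     ] width 0.050734596573194755 yaw -0.16372099053370942
to go -0.0001861262971281451 lateral 0.0008190455155244654
```

View pics/t4.png

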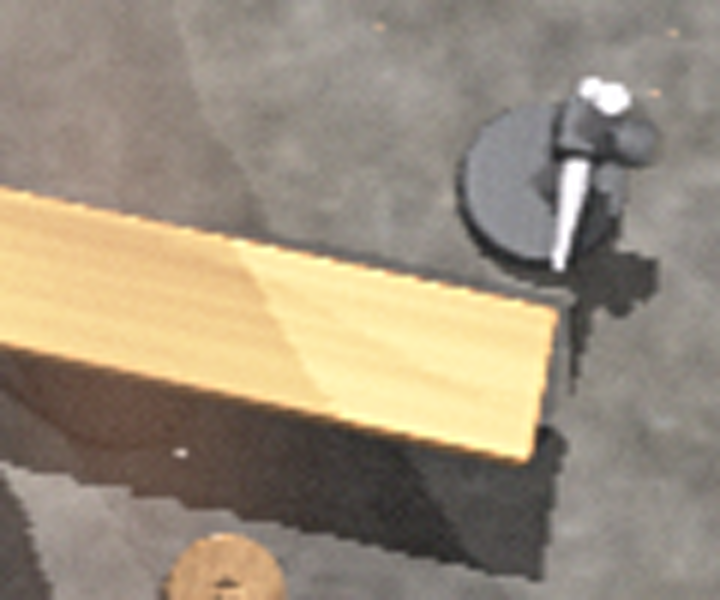

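The end edge runs from (557,309) to (530,462). Extended to the tip's row it lands at about 564, or about 558 after parallax, against the tip at (560,268), so they are level. The gauge is clear by about 15 mm. Handing in.

```bash
python3 -c "
from plant import ticket
print(ticket.close_job())"
```

```text
the job is handed in; nothing more can be done
None
```

I gripped the plank's tail, slid it 131 mm outward along the grey rest, and handed the job in after about 7.5 s, still holding the tail down on the rail.

My last checks, taken from the top camera just before handing in:

| Check | Measured | Limit |
|---|---|---|
| Plank end to scriber point, along the rest | 0.2 mm (about 2 mm calibration uncertainty) | 6 mm |
| Plank end off the rest's centre line | 0.8 mm | 15 mm |
| Angle to the rest | about 0.006 rad | 0.08 rad |
| Push down on the rest (wrist force) | about 8 N | over 0.5 N |

- **Grip:** the commanded squeeze was 20 N, with the opening holding at 49.8 mm on the 50 mm plank.
- **Gauge:** the plank's side is about 15 mm clear of the scriber point.
- **Bystanders:** the top and side crops showed the spool in place. I did not measure the others again at the end, but the arm's path was clear of them.
- **Level:** I judged this only from a side view 11 mm before the final position and from the steady tool height, so the tilt was not measured.

No check failed or disagreed.

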